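# Keeper slide on the straightedge fixture

### The job

Lay the loose straightedge flat on the fixture's base plate, its long edge flush against the front face of the low guide block and about centred along it, and let go of it. Then grip the upright plate on the keeper carriage and slide it along its rail, over the straightedge, until you feel the ball click into its notch; do not run on to the far end stop. Finish while still gripping the carriage at the notch, with the straightedge still flush, and leave the other things on the bench alone.

Things in the scene. Friction and masses are not known exactly. Their poses are not given: they have to be found in the camera images.
- straightedge_grip (a point): Loose straightedge: steel blade 110 mm long (own y), 40 wide (x), 5 thick, 0.17 to 0.35 kg, with an upright aluminium rib along its middle, 10 mm thick (x), 60 long (y), rising to 42 mm above the underside. Same either way round. Point: middle of the rib, 30 mm above the underside, z up. Starts flat on a raised rest at the left (its top 46 mm above the bench), long way roughly left to right.
- guide_face (a point): Fixed fixture: mid foot of the guide block's front face, on the base plate's top (30 mm above bench). x square into the block, away from the robot; y left along face and rail; z up. Block: steel, 100 mm long (y), 25 deep, 8 high. Plate is free at x -46 to 0, y -140 to 65. Flush straightedge: long axis along y, grip point at x -20, y 0, z 30 mm. Rail at x 55 mm, top 22 mm over the plate.
- carriage_grip (a point): Middle of the black upright grip plate on the keeper carriage: 14 mm thick (x), 30 long (y), 42 high; the point is 18 mm below its top, 96 above the bench. Axes as guide_face, where it is at x 55 mm, y -105 mm + joint carriage. Carriage body 44 (x) by 44 (y) mm, top with a collar 24 mm below the point. A thin arm reaches from it over the guide block towards the robot.
- carriage_toe (a point): Underside of the toe at the end of the carriage's arm, 12 mm wide along y, 10 mm long: it passes 3 mm over the blade of a straightedge that lies flat and flush.
- carriage (a joint): Carriage travel, m: 0 at the right end stop, growing to the left (+y of guide_face), 0.11 at the left stop. Starts at 0 to 0.01. Sliding takes about 3 N. One unseen notch lies between 0.05 and 0.085. Within about 4 mm of it the spring ball draws the carriage in and centres it, also when let go; pushing on out of the notch takes about 15 N.
- detent_ball (a joint): How far the spring ball under the carriage stands out, in m: about 0.0008 while it runs on the plain rail, about 0.0038 when seated at the centre of the notch; it falls by about 1 mm for each mm the carriage is off the centre. Not visible from outside.
- straightedge: Underside centre of the same straightedge, axes as straightedge_grip.
- pliers: Bystander, leave alone: combination pliers, lying at the back.
- bench_brush: Bystander, leave alone: wooden bench brush, 220 mm, right of the fixture.
- gear: Bystander, leave alone: spur gear, 48 mm across, right of the fixture.
- oil_bottle: Bystander, leave alone: small dropper bottle, 118 mm tall, at the right.
- bearing_block: Bystander, leave alone: pillow block, 54 mm wide, behind the fixture.
- screw_dish: Bystander, leave alone: round dish of screws, 97 mm across, at the left.
- stop_block: Bystander, leave alone: small stepped block, 46 mm long, at the left.

How it is judged:
On the way:
1. the straightedge lies flat, flush and released against the guide block while the carriage is still at its starting end (x of straightedge_grip in the frame of guide_face between -0.0225 and -0.017 m and angle between the y axis of straightedge_grip and the y axis of guide_face, either way round below 0.03 rad and y of straightedge_grip in the frame of guide_face between -0.02 and 0.02 m and z of straightedge_grip in the frame of guide_face between 0.027 and 0.0335 m and angle between straightedge_grip's own z axis and vertical below 0.04 rad and contact force between the fingers and straightedge below 0.1 N and value of joint carriage below 0.025 m), for 0.2 s.
At the end, for the whole second after the job is handed in: Straightedge flat on the plate, edge within 2.5 mm of the block face, within 0.03 rad of parallel, centred within 20 mm, not touched; detent_ball over 0.0022 (carriage within about 1.5 mm of the notch's centre), carriage at rest and held by the fingers with over 2 N (x of straightedge_grip in the frame of guide_face between -0.0225 and -0.017 m and angle between the y axis of straightedge_grip and the y axis of guide_face, either way round below 0.03 rad and y of straightedge_grip in the frame of guide_face between -0.02 and 0.02 m and z of straightedge_grip in the frame of guide_face between 0.027 and 0.0335 m and angle between straightedge_grip's own z axis and vertical below 0.04 rad and contact force between the fingers and straightedge below 0.1 N and value of joint detent_ball above 0.0022 m and velocity of joint carriage between -0.01 and 0.01 m/s and value of joint carriage above 0.04 m and contact force between the fingers and carriage above 2 N); the arm keeps its last pose, push and grip.
It fails at once if the carriage is run on to the left end stop (travel over 0.106) (value of joint carriage above 0.106 m).
It fails at once if a bystander is moved more than 30 mm (distance of any of pliers, bench_brush, gear, oil_bottle, bearing_block, screw_dish, stop_block from where it was at the start of the episode above 0.03 m).
It also fails if it takes over 53 s, if anything falls off the work surface, if the arm or the gripper's body presses on something with over 40 N, if the wrist force passes 120 N, or if a joint passes its speed limit or range.

### The arm

A 6-joint arm with a two-finger parallel gripper is mounted at the origin on a cart in front of the work surface, level with it; the furniture and walls round the work are solid. World frame = base frame: x ahead of the robot, y to its left, z up, the work surface at z = 0. Lengths are in m, angles in rad, forces in N, time in s.
With the tool pointing down it reaches from about 0.3 to 0.875 m from the base axis. Payload 6.4 kg.
Tool frame: the origin (TCP) lies midway between the tips of the shut fingers; the grasp point (between the pads) lies 19 mm behind it; z points along the fingers, y is the line along which they close (so a half turn about z gives the same grasp; the last joint's range is limited). The gripper opens to 85 mm and grips with 20 to 120 N. Pads are 22 mm wide; open, the fingers measure 114 mm over their backs; the gripper's body (76 mm by 85 mm) begins 54 mm behind the grasp point. The pads swing forward as they close: fully open they stand 13 mm farther back than shut.
Start: joints at [-0.206, 0.181, 1.607, -0, 1.354, -0.206], TCP at [0.575, 0, 0.231] pointing down, gripper open.
Joint ranges: [-2.99, 2.99], [-0.89, 2.07], [0.3, 2.58], [-1.14, 4.28], [0, 2.63], [-3.12, 3.12]. Speed limits (rad/s): [2.57, 2.57, 3.01, 3.14, 3.14, 3.14].

### API

Orientations are given as a unit quaternion [w, x, y, z].
In Python, from bench import sensors, vision, ctrl gives the robot as it stands.
- The arm moves only by the tool carry_out, never from a script. Its argument "deltas" is text: rows parted by semicolons, each of 7 numbers parted by spaces: the shift along the tool's x, y, z in mm, then the turn, a rotation vector about the tool's x, y, z in rad, then the closure, from 0 (fully open) to 1 (shut). In form: tx ty tz ax ay az claw; .... A call has 1 to 12 rows; each row is the pose to reach, as a shift and turn from the pose commanded when the call began, along the tool's axes at that moment; what a row does not reach only later rows make up. A row lasts 1/8 s, in which the tool goes at most 62.5 mm and 10.7 degrees, less where a joint would pass 70% of its speed; a pose out of reach is approached as far as the arm can. A call with a gripper value outside its range is refused whole. The fingers move at their own pace and stop on an object; the grip force is fixed at half the most. Time passes only in rows, so rows that repeat a pose let the fingers close. It gives the time, the measured TCP pose, the force, the opening and the grip force at its end, in the units of the state.
- sensors.get_obs(): the state, without advancing time (a new reading comes with each control period).
- vision.camera(name): name is "scene" or "side" or "wrist"; returns the picture (400x640x3 uint8, blue, green, red); there is no depth.
- vision.camera_model(name): a dict with "K" (3x3 intrinsics, pixels), "extrinsics" (4x4, takes a point from world to camera coordinates); the wrist camera has in their place "hand_eye" (4x4, takes a point from camera to tool coordinates, whose origin is the TCP and whose axes are the flange's). Camera axes: x right, y down, z forward; pixel columns grow to the right and rows downward; lengths in m; the calibration is good to about 2 mm. A picture is of the moment at which its call begins: read the wrist's pose just before it. camera_model takes no time and is no camera call.
- ctrl.hand_in(): hands the job in; it is judged then, once.
The state is a dict: "time_s": time; "q": joint angles; "dq": joint speeds; "joint_efforts": joint torques, N m; "eef_pos": TCP position; "eef_rot": TCP orientation; "wrist_force": force on the tool from outside, world axes, zero at the start; "torque": the same for the moment, N m; "opening": opening from 0.0 (shut) to 1.0 (fully open); "grasp_force": force on a finger pad.
Only numpy, scipy, OpenCV 4.12 (cv2) and the standard library are available. Lean on these libraries where they do the work, as an engineer would, in place of code of your own. Each camera call takes 0.05 s, during which the arm holds its last target. There are 200 camera calls.

## Working session

There is one attempt and no reset: what is moved stays moved. The work goes in short steps, Python scripts to look and compute and a tool call to move; the robot and the scene stay as the last step left them, time stands still between calls to the robot, and variables do not carry over. Pictures are saved under pics/ and viewed, at most 10 in all, crops included, and the job is handed in when it is done.

Besides the shell and the picture viewer there is one more tool, called as name(argument=value, ...) on one line, values as JSON. carry_out: Moves the arm, as the interface text tells. Its arguments: {"type":"object","properties":{"deltas":{"type":"string"}},"required":["deltas"]}

```bash
ls; mkdir -p pics; python3 - <<'E'
from bench import sensors, vision
import cv2,numpy as np
np.set_printoptions(precision=4,suppress=True)
o=sensors.get_obs();print({k:np.round(v,4) for k,v in o.items()})
for n in("scene","side","wrist"):
    cv2.imwrite(f"pics/{n}0.png",vision.camera(n))
    m=vision.camera_model(n);print(n,*[(k,np.array(v)) for k,v in m.items() if k in("K","extrinsics","hand_eye")])
E
```

```text
pics
{'time_s': np.float64(0.0), 'q': array([-0.2063,  0.1816,  1.608 , -0.    ,  1.3538, -0.2063]), 'dq': array([-0.001 , -0.002 , -0.0001, -0.0003, -0.0006, -0.0013]), 'joint_efforts': array([  0.0003, -44.4869, -35.1341,  -0.0003,   0.0091,   0.    ]), 'eef_pos': array([0.5744, 0.0001, 0.2304]), 'eef_rot': array([-0.0008,  0.7071,  0.7071, -0.0005]), 'wrist_force': array([-0.6587, -0.9955, -0.1891]), 'torque': array([ 0.0171, -0.0205, -0.0273]), 'grasp_force': np.float64(0.0), 'opening': np.float64(1.0001)}
scene ('K', array([[363.2901,   0.    , 316.6106],
       [  0.    , 363.2901, 200.1625],
       [  0.    ,   0.    ,   1.    ]])) ('extrinsics', array([[-0.9998,  0.0193, -0.007 ,  0.5646],
       [ 0.017 ,  0.5841, -0.8115, -0.0907],
       [-0.0116, -0.8114, -0.5844,  1.2935],
       [ 0.    ,  0.    ,  0.    ,  1.    ]]))
side ('K', array([[448.8992,   0.    , 319.728 ],
       [  0.    , 448.8992, 203.7461],
       [  0.    ,   0.    ,   1.    ]])) ('extrinsics', array([[ 0.9592, -0.2826, -0.0125, -0.493 ],
       [-0.1302, -0.402 , -0.9064,  0.2538],
       [ 0.2511,  0.871 , -0.4223,  0.7963],
       [ 0.    ,  0.    ,  0.    ,  1.    ]]))
wrist ('K', array([[353.0374,   0.    , 320.4451],
       [  0.    , 353.0374, 197.6122],
       [  0.    ,   0.    ,   1.    ]])) ('hand_eye', array([[ 0.0002, -0.9485, -0.3166,  0.0815],
       [ 1.    ,  0.    ,  0.0004,  0.0003],
       [-0.0004, -0.3166,  0.9485, -0.1429],
       [ 0.    ,  0.    ,  0.    ,  1.    ]]))
```

View pics/scene0.png

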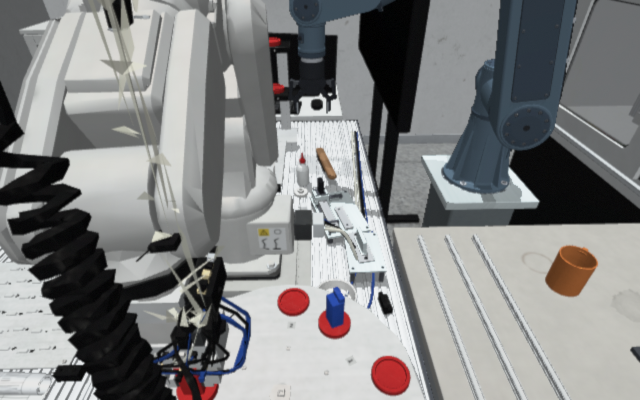

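View pics/side0.png

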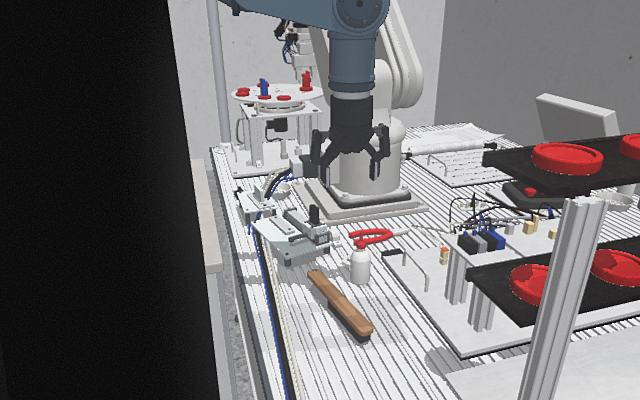

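View pics/wrist0.png

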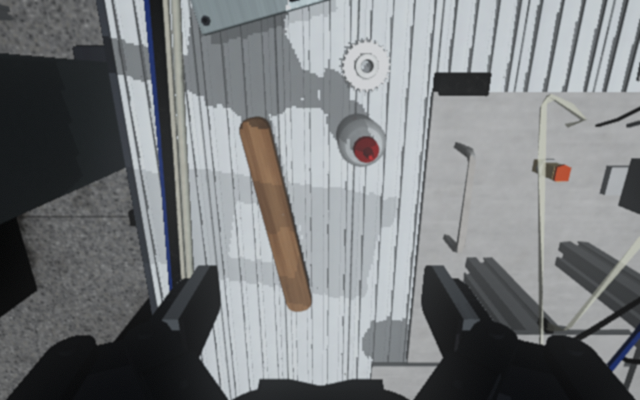

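The fixture lies to the robot's left: near (350,240) in the scene view, (290,235) in the side view, and just out of the wrist view at the top. I'll move over it for a wrist look.

carry_out(deltas="50 -15 -20 0 0 0 0; 100 -30 -40 0 0 0 0; 150 -50 -60 0 0 0 0; 180 -60 -80 0 0 0 0; 180 -60 -80 0 0 0 0; 180 -60 -80 0 0 0 0")

```text
time_s: 0.9
eef_pos: [0.5149, 0.1795, 0.3105]
eef_rot: [-0.0, 0.707, 0.707, -0.001]
wrist_force: [-0.0, 0.0, -0.7]
opening: 0.998
grasp_force: 0.0
```

```bash
cat > h.py <<'E'
from bench import sensors, vision
import cv2,numpy as np
from scipy.spatial.transform import Rotation as R
np.set_printoptions(precision=4,suppress=True)
def shot(n,f):
    o=sensors.get_obs();im=vision.camera(n);cv2.imwrite(f"pics/{f}.png",im)
    np.savez(f"pics/{f}.npz",p=o["eef_pos"],q=o["eef_rot"],n=n);return im
def cam(f):
    d=np.load(f"pics/{f}.npz");n=str(d["n"]);m=vision.camera_model(n);K=np.array(m["K"])
    if n=="wrist":
        T=np.eye(4);T[:3,:3]=R.from_quat(d["q"][[1,2,3,0]]).as_matrix();T[:3,3]=d["p"];E=T@np.array(m["hand_eye"])
    else:E=np.linalg.inv(np.array(m["extrinsics"]))
    return K,E
def ray(f,uv,z):
    K,E=cam(f);uv=np.atleast_2d(uv).astype(float)
    d=(np.linalg.inv(K)@np.c_[uv,np.ones(len(uv))].T).T@E[:3,:3].T;c=E[:3,3]
    return c+d*((z-c[2])/d[:,2])[:,None]
def proj(f,P):
    K,E=cam(f);P=np.atleast_2d(P);c=(P-E[:3,3])@E[:3,:3];p=c@K.T;return p[:,:2]/p[:,2:]
E
python3 -c "
from h import *
shot('wrist','w1');print(sensors.get_obs()['eef_pos'])"
```

```text
[0.5149 0.1791 0.3101]
```

View pics/w1.png

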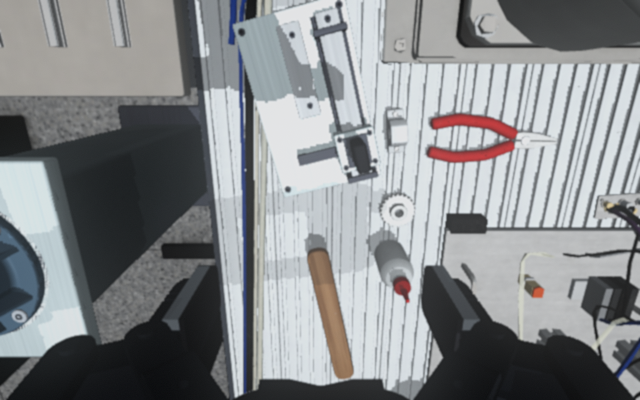

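The fixture fills (235–380, 0–195): guide block with two screws from (285,30) to (315,115), carriage at (357,155), arm toe at (302,158). The straightedge is still out of view to the left, so I'll move on.

carry_out(deltas="50 -10 0 0 0 0 0; 100 -20 0 0 0 0 0; 150 -30 0 0 0 0 0; 150 -30 0 0 0 0 0; 150 -30 0 0 0 0 0")

```text
time_s: 1.58
eef_pos: [0.4853, 0.3288, 0.3102]
eef_rot: [-0.0, 0.707, 0.707, -0.001]
wrist_force: [0.4, -0.0, -0.5]
opening: 1.0
grasp_force: 0.0
```

```bash
python3 -c "
from h import *
shot('wrist','w2');print(sensors.get_obs()['eef_pos'])"
```

```text
[0.4855 0.3285 0.3104]
```

View pics/w2.png

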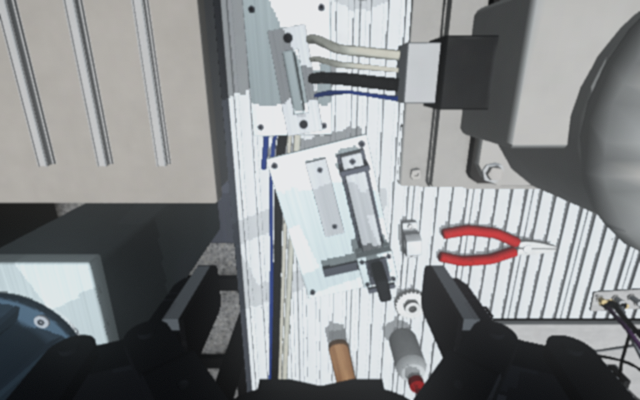

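The rest and straightedge are at the top around (292,80), with its rib at about (285–303, 50–112). The fixture plate runs from (270,165) to (395,290), with the guide block at (305–343, 155–238). I'll enlarge both.

```bash
python3 -c "
from h import *
im=cv2.imread('pics/w2.png')
g=lambda c:cv2.resize(c,None,fx=4,fy=4,interpolation=cv2.INTER_CUBIC)
cv2.imwrite('pics/c1.png',g(im[0:145,220:420]));cv2.imwrite('pics/c2.png',g(im[130:280,250:420]))"
```

```text
(no output)
```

View pics/c1.png

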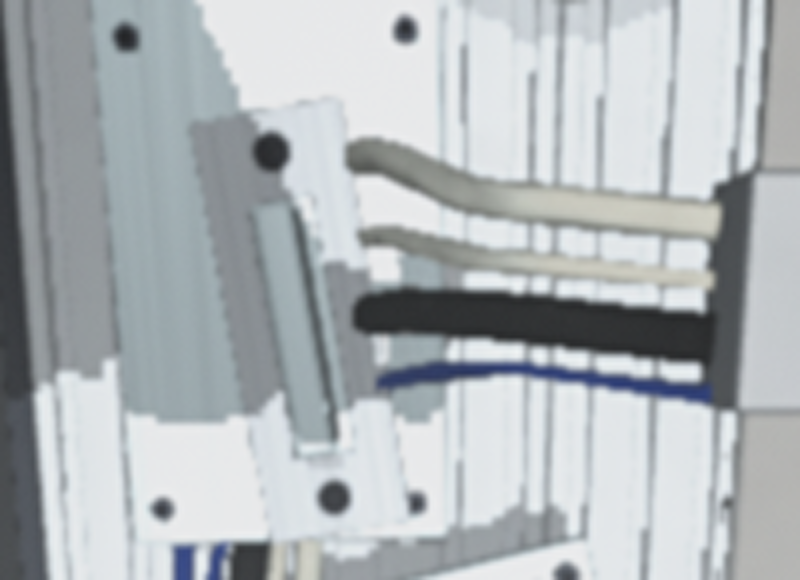

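View pics/c2.png

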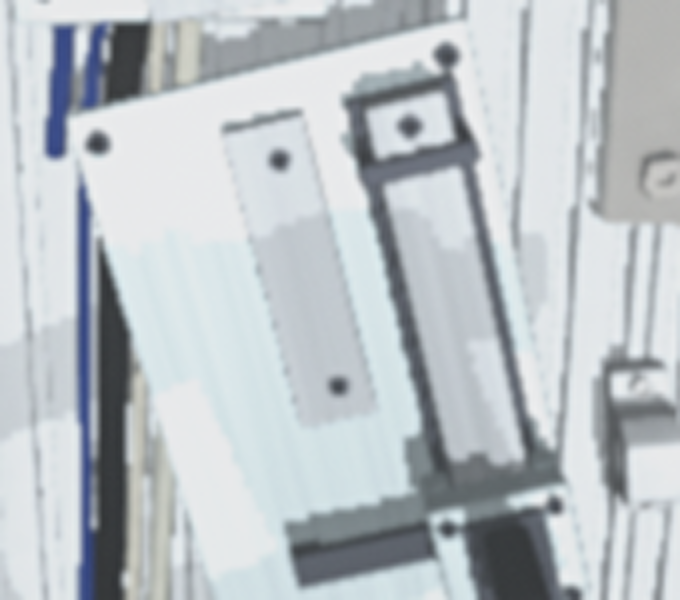

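In crop c1 the blade's end holes are at (271,152) and (334,497), and the rib top has corners (255,205), (292,205), (335,440) and (300,440). In c2 the block top has corners (222,130), (302,112), (376,412) and (303,428), with screws at (279,160) and (338,386).

```bash
python3 - <<'E'
from h import *
a=lambda p:(np.array(p,float)+.5)/4-.5+[220,0]
b=lambda p:(np.array(p,float)+.5)/4-.5+[250,130]
def ang(v):return np.arctan2(-v[0],v[1])   # yaw of +y axis
h=ray('w2',a([(334,497),(271,152)]),.051)
r=ray('w2',a([(255,205),(292,205),(335,440),(300,440)]),.088)
print('holes',h,'mid',h.mean(0),'d',np.linalg.norm(h[1]-h[0]),'yaw',ang(h[1]-h[0]))
print('rib',r,r.mean(0),ang(r[0]-r[3]),ang(r[1]-r[2]),np.linalg.norm(r[0]-r[3]),np.linalg.norm(r[0]-r[1]))
c=ray('w2',b([(222,130),(302,112),(376,412),(303,428)]),.038)
s=ray('w2',b([(338,386),(279,160)]),.038)
print('block',c,c.mean(0),'len',np.linalg.norm(c[0]-c[3]),np.linalg.norm(c[1]-c[2]),'wid',np.linalg.norm(c[0]-c[1]),np.linalg.norm(c[2]-c[3]))
print('yaws',ang(c[0]-c[3]),ang(c[1]-c[2]),ang(s[1]-s[0]),'screws',s.mean(0))
p=ray('w2',b([(98,143),(446,55)]),.030);print('plate screws',p,np.arctan2(*(p[1]-p[0])[[1,0]]))
E
```

```text
holes [[0.466  0.3631 0.051 ]
 [0.451  0.4517 0.051 ]] mid [0.4585 0.4074 0.051 ] d 0.08989595339556729 yaw 0.1673960719070416
rib [[0.45   0.4363 0.088 ]
 [0.4589 0.4363 0.088 ]
 [0.4683 0.3816 0.088 ]
 [0.4595 0.3816 0.088 ]] [0.4592 0.4089 0.088 ] 0.17110324952448464 0.17025938753493888 0.05554518783339414 0.00885328320047893
block [[0.467  0.3163 0.038 ]
 [0.491  0.3218 0.038 ]
 [0.515  0.224  0.038 ]
 [0.4917 0.2184 0.038 ]] [0.4912 0.2701 0.038 ] len 0.10092387122425532 0.10064535580711295 wid 0.024583406389161237 0.024043209367091686
yaws 0.24677311972576327 0.24145146944386073 0.24726420178077343 screws [0.4934 0.2701 0.038 ]
plate screws [[0.4286 0.3104 0.03  ]
 [0.5343 0.3374 0.03  ]] 0.2501769756024089
```

Sizes check out: block 101×24.5 mm, rib 56×9 mm. The fixture yaw is 0.246, and the straightedge is at (0.459, 0.408) with yaw 0.169. Next I move above the rib and descend with the fingers half shut.

carry_out(deltas="40 -14 20 0 0 -0.085 0.5; 79 -27 50 0 0 -0.169 0.5; 79 -27 100 0 0 -0.169 0.5; 79 -27 150 0 0 -0.169 0.5; 79 -27 180 0 0 -0.169 0.5; 79 -27 205 0 0 -0.169 0.5; 79 -27 205 0 0 -0.169 0.5; 79 -27 205 0 0 -0.169 0.5")

```text
time_s: 2.62
eef_pos: [0.4593, 0.4085, 0.1074]
eef_rot: [0.0, 0.645, 0.764, 0.001]
wrist_force: [-0.3, 0.2, 1.3]
opening: 0.501
grasp_force: 0.0
```

```bash
python3 -c "
from h import *
im=shot('wrist','w3');o=sensors.get_obs();print(o['eef_pos'],o['opening'])
# where the rib should appear
P=np.array([[.4588,.408,.088]]);print(proj('w3',P),proj('w3',[[.454,.436,.088],[.464,.380,.088]]))"
```

```text
[0.4594 0.4089 0.1079] 0.4994937584017527
[[318.502  249.2128]] [[318.2776 196.2632]
 [319.4422 297.2316]]
```

View pics/w3.png

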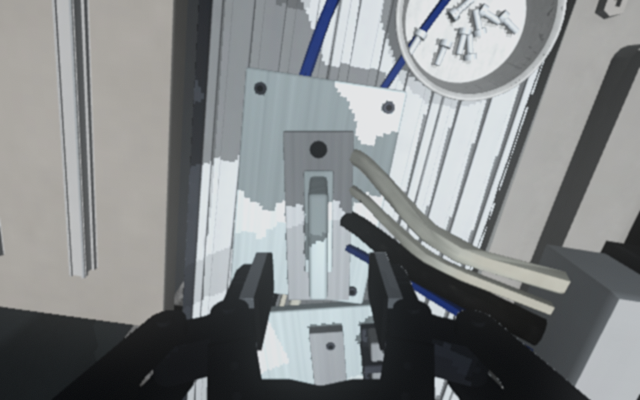

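The rib is centred between the fingers (columns 307–328, rows 178–295), parallel to the tool. Now I descend, close and lift.

carry_out(deltas="0 0 25 0 0 0 0.5; 0 0 46 0 0 0 0.5; 0 0 46 0 0 0 0.5; 0 0 46 0 0 0 1; 0 0 46 0 0 0 1; 0 0 46 0 0 0 1; 0 0 46 0 0 0 1; 0 0 46 0 0 0 1")

```text
time_s: 3.68
eef_pos: [0.4589, 0.4096, 0.0615]
eef_rot: [0.0, 0.645, 0.764, 0.001]
wrist_force: [-0.5, 0.1, 4.9]
opening: 0.108
grasp_force: 61.0
```

Gripped (9 mm, 61 N). I'll lift, carry to about 5 mm in front of the face, and lower to just above the plate.

carry_out(deltas="0 0 -30 0 0 0 1; 0 0 -55 0 0 0 1; -35 -7 -55 0 0 -0.02 1; -75 -15 -55 0 0 -0.04 1; -115 -23 -55 0 0 -0.06 1; -145 -29 -55 0 0 -0.077 1; -145 -29 -55 0 0 -0.077 1; -145 -29 -30 0 0 -0.077 1; -145 -29 -5 0 0 -0.077 1; -145 -29 5 0 0 -0.077 1; -145 -29 5 0 0 -0.077 1; -145 -29 5 0 0 -0.077 1")

```text
time_s: 5.18
eef_pos: [0.4545, 0.2617, 0.0561]
eef_rot: [0.0, 0.615, 0.789, 0.001]
wrist_force: [-0.1, -0.0, -3.3]
opening: 0.101
grasp_force: 59.5
```

```bash
python3 -c "
from h import *
im=shot('wrist','w4');o=sensors.get_obs();print(o['eef_pos'],o['opening'],o['wrist_force'])"
```

```text
[0.4546 0.2617 0.0563] 0.10187746891653227 [ 0.3722  0.5109 -3.1513]
```

View pics/w4.png

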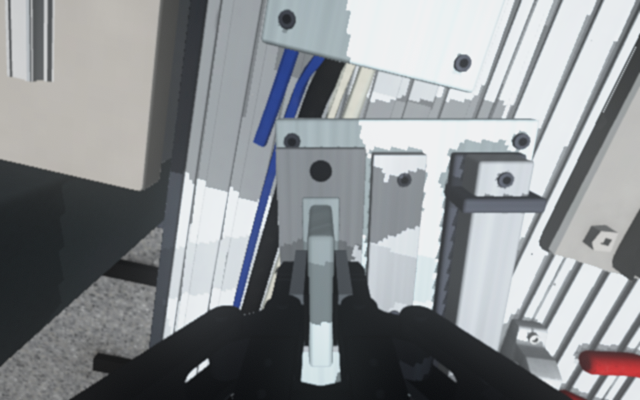

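The blade (columns 277–366) sits just left of and parallel to the block (left edge at column ~371, rows 155–290). I'll check the gap by rays.

```bash
python3 -c "
from h import *
d=np.load('pics/w4.npz');p=d['p'];M=R.from_quat(d['q'][[1,2,3,0]]).as_matrix()
f=lambda uv,z:((ray('w4',uv,z)-p)@M*1e3)
print('blade edge',f([(366,150),(366,255),(277,150)],.0455));print('block',f([(372,154),(370,285),(426,155)],.038))
im=cv2.imread('pics/w4.png');
for r in(170,200,230,250):print(r,cv2.cvtColor(im[r:r+1,355:385],cv2.COLOR_BGR2GRAY)[0])"
```

```text
blade edge [[ 52.2242  20.3884  10.6413]
 [  0.8722  22.4957  10.6363]
 [ 52.2306 -18.65    10.5876]]
block [[ 48.9314  24.2164  18.1461]
 [-20.5979  26.3953  18.1383]
 [ 48.4586  49.2143  18.1804]]
170 [147 148 146 144 143 143 143 143 140 139 151 172 179 179 173 145 101  94
 125 142 146 146 145 146 146 150 175 218 235 236]
200 [145 144 142 141 140 140 141 138 137 152 172 179 180 164 121  88 100 129
 144 147 146 145 146 147 147 147 146 145 145 144]
230 [143 142 141 140 140 140 141 150 169 178 179 177 158 108  90 120 140 145
 145 146 144 146 147 146 144 143 144 144 145 144]
250 [208 205 199 189 184 180 181 207 232 236 218 160  97 103 158 197 210 212
 211 211 213 212 210 209 207 207 208 207 207 208]
```

The gap is about 4 mm, parallel, and centred within about 1 mm along y. I'll lower to the plate, then push towards the block.

carry_out(deltas="0 0 5 0 0 0 1; 0 0 9 0 0 0 1; 0 0 10.5 0 0 0 1; 0 0 10.5 0 0 0 1; 0 0 10.5 0 0 0 1")

```text
time_s: 5.85
eef_pos: [0.4538, 0.2611, 0.0455]
eef_rot: [-0.0, 0.615, 0.789, -0.0]
wrist_force: [-4.2, -1.9, 6.3]
opening: 0.109
grasp_force: 60.9
```

carry_out(deltas="0 1 0 0 0 0 1; 0 2 0 0 0 0 1; 0 2 0 0 0 0 1; 0 2 0 0 0 0 1")

```text
time_s: 6.35
eef_pos: [0.4544, 0.2614, 0.0455]
eef_rot: [-0.001, 0.615, 0.789, -0.001]
wrist_force: [-8.5, -2.0, 12.2]
opening: 0.101
grasp_force: 62.0
```

carry_out(deltas="0 2 -1 0 0 0 1; 0 3 -1 0 0 0 1; 0 4 -1 0 0 0 1; 0 4 -1 0 0 0 1; 0 4 -1 0 0 0 1")

```text
time_s: 6.98
eef_pos: [0.4589, 0.2624, 0.0455]
eef_rot: [-0.0, 0.615, 0.789, -0.001]
wrist_force: [-5.7, -2.0, 2.0]
opening: 0.101
grasp_force: 60.4
```

```bash
python3 -c "
from h import *
im=shot('wrist','w5');o=sensors.get_obs();print(o['eef_pos'],o['opening'],o['wrist_force'],o['torque'])
for r in(170,190,210,230,250):print(r,cv2.cvtColor(im[r:r+1,355:385],cv2.COLOR_BGR2GRAY)[0])
cv2.imwrite('pics/c5.png',cv2.resize(im[130:280,250:450],None,fx=4,fy=4,interpolation=cv2.INTER_CUBIC))"
```

```text
[0.4589 0.2624 0.0456] 0.10459278466746688 [-4.3917 -2.0159  2.2004] [-0.2439  0.8017 -0.0049]
170 [147 146 145 145 144 142 142 143 136 112  92 102 129 144 145 145 145 145
 146 146 146 159 198 230 235 234 233 233 233 233]
190 [146 144 144 141 142 141 141 139 126  99  98 124 143 145 144 144 144 145
 146 146 145 146 145 144 144 143 144 144 144 143]
210 [144 143 141 140 140 140 141 131 108 100 123 141 143 144 143 143 145 146
 146 145 144 143 143 142 142 143 143 143 143 142]
230 [142 140 139 139 139 140 138 121 103 118 137 143 143 142 144 144 144 144
 144 142 141 142 141 142 142 143 142 142 140 139]
250 [207 205 197 178 152 133 106  84  96 112 116 117 119 124 126 126 130 135
 137 137 138 141 142 143 143 142 142 141 140 138]
```

View pics/c5.png

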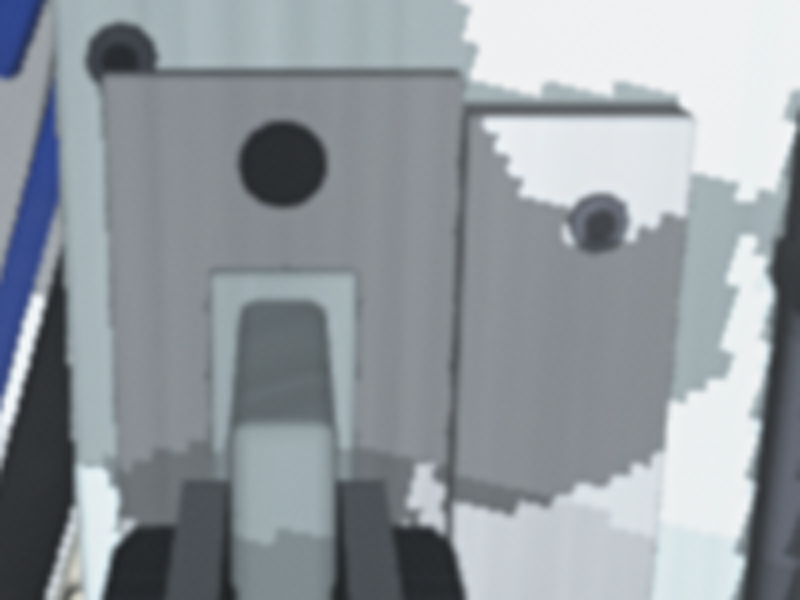

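The crop shows the blade edge (x≈462) meeting the block's left edge (x≈466), parallel, with only a thin dark line between. I'll push a little more to confirm contact.

carry_out(deltas="0 1.5 0 0 0 0 1; 0 3 0 0 0 0 1; 0 3 0 0 0 0 1")

```text
time_s: 7.4
eef_pos: [0.4591, 0.2625, 0.0457]
eef_rot: [-0.002, 0.615, 0.789, -0.003]
wrist_force: [-16.4, -5.5, 15.0]
opening: 0.106
grasp_force: 62.3
```

Firm contact. I'll relax the push, release and rise.

carry_out(deltas="0 -2 0 0 0 0 1; 0 -3 0 0 0 0 1; 0 -3 0 0 0 0 1; 0 -3 0 0 0 0 0.6; 0 -3 0 0 0 0 0.6; 0 -3 0 0 0 0 0.6; 0 -3 0 0 0 0 0.6; 0 -3 -25 0 0 0 0.6; 0 -3 -70 0 0 0 0.6; 0 -3 -110 0 0 0 0.6; 0 -3 -110 0 0 0 0.6; 0 -3 -110 0 0 0 0.6")

```text
time_s: 8.9
eef_pos: [0.4592, 0.2625, 0.1552]
eef_rot: [-0.0, 0.615, 0.789, -0.0]
wrist_force: [-0.0, -0.6, -1.6]
opening: 0.399
grasp_force: 0.0
```

```bash
python3 -c "
from h import *
im=shot('wrist','w6');o=sensors.get_obs();print(o['eef_pos'],o['opening'],o['wrist_force'])"
```

```text
[0.4588 0.2624 0.1545] 0.4064638941877487 [ 0.2896 -0.1306 -0.1137]
```

View pics/w6.png

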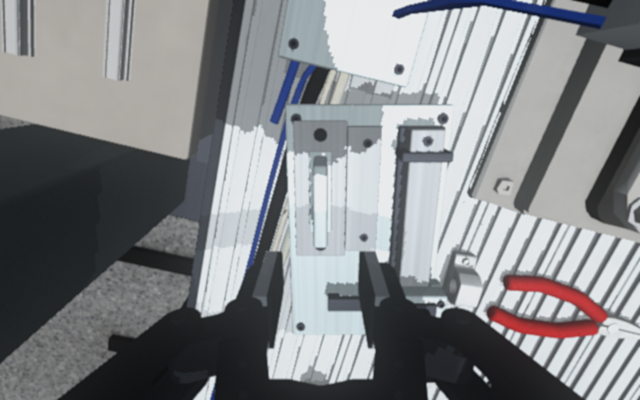

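The straightedge lies released and flush: blade at columns 296–345, block left edge at 347, hole at (320,134). Now I'll locate the carriage plate from w1 by a dark mask.

```bash
python3 - <<'E'
from h import *
d=np.load('pics/w6.npz');M=R.from_quat(d['q'][[1,2,3,0]]).as_matrix();p=np.array([.4591,.2625,d['p'][2]])
f=lambda n,uv,z:((ray(n,uv,z)-p)@M*1e3)
im=cv2.imread('pics/w1.png');g=cv2.cvtColor(im,cv2.COLOR_BGR2GRAY)
m=(g<60).astype(np.uint8);n,l,s,c=cv2.connectedComponentsWithStats(m[115:195,325:390])
for i in range(1,n):
    if s[i,4]>25:
        x,y,w,h,a=s[i];x+=325;y+=115;print((x,y,w,h,a),'cen@.114',f('w1',c[i]+[325,115],.114)[0],'@.095',f('w1',c[i]+[325,115],.095)[0])
print('screws@.072',f('w1',[(340,138),(372,130),(345,180),(375,172)],.072))
for r in range(132,180,3):print(r,''.join('%4d'%v for v in g[r,335:382:2]))
E
```

```text
(np.int32(350), np.int32(138), np.int32(14), np.int32(28), np.int32(121)) cen@.114 [-82.0274  71.9292  41.1708] @.095 [-85.7766  72.9326  60.1704]
screws@.072 [[ -78.1546   59.9541   83.178 ]
 [ -78.1552   95.1068   83.1565]
 [-125.2658   54.7668   83.183 ]
 [-124.375    89.1671   83.162 ]]
132  120  99 103  97 112 116 127 140 149 154 181 224 230 219 215 198 126  74 140 196 206 225 225 215
135  157 186 200 224 215 164 162 156 151 131 113 101 107 101 105 109 175 173 209 225 214 224 225 228
138  212 176 106 146 154  99  84  76  69  63  59  56  59  83 108 107 172 231 228 227 202 225 225 227
141  186 170  91 139 143  97  76  67  56  57  57  57  56  57  79 105 140 225 228 229 210 216 226 226
144  157 227 230 231 211  99  77  70  57  57  58  58  58  57  60  74 114 216 230 228 221 219 226 226
147   95 206 230 229 226 132  74  73  58  59  63  66  67  69  68  62  98 174 230 228 227 197 225 226
150   84 175 230 229 230 168  97  75  61  59  65  67  68  67  69  63  80 138 224 229 228 214 224 226
153   88 126 224 229 230 210  98  77  70  58  63  67  67  68  68  66  70 116 217 229 228 218 217 225
156  119 106 200 230 229 226 136  92  73  58  61  67  68  68  68  67  64 100 181 232 231 226 203 225
159  227 201 172 228 228 230 176 104 101  64  59  65  68  68  68  68  64  84 150 147 106 181 210 224
162  228 226 170 219 229 230 212 107 106  91  58  62  68  68  68  68  64  74 144 163 112 180 213 216
165  228 229 217 204 219 164 172 130 103 103  71  58  67  68  67  67  66  80 197 200 193 218 206 225
168  228 229 227 195 184  83  98 190 204 215 201  76  65  68  67  67  66  61  68  69 108 219 221 224
171  228 229 229 216 212 209 193 196 188 219 209 149  63  66  67  64  68 122 155  69  81 183 223 219
174  228 229 229 228 218 166  79  63 124 218 216 196 109  83  86  89  91  98 103 106 105 128 208 222
177  228 228 228 228 229 228 124  67  75  97  95 100 103 107 108 108 108 111 112 141 163 198 225 224
```

```bash
python3 - <<'E'
from h import *
d=np.load('pics/w6.npz');M=R.from_quat(d['q'][[1,2,3,0]]).as_matrix();p=np.array([.4591,.2625,d['p'][2]])
f=lambda n,uv,z:((ray(n,uv,z)-p)@M*1e3)
print('top corners',f('w1',[(354.5,146.5),(365,145.5),(370.5,171),(359,173)],.114))
print('screws@.072',f('w1',[(339.5,140),(369.5,132),(348.5,176),(374.5,169.5)],.072))
E
```

```text
top corners [[ -82.6032   71.0399   41.1714]
 [ -84.1189   81.0826   41.1653]
 [-110.2554   81.1795   41.1663]
 [-109.4855   69.7266   41.1733]]
screws@.072 [[ -80.1236   58.9428   83.1787]
 [ -79.5888   92.0857   83.1584]
 [-121.6993   59.5826   83.18  ]
 [-121.4369   89.1877   83.1619]]
```

The plate top measures about 27×11 mm, centred at tool (-97…-100, 75.5) mm, which agrees with the nominal (-101, 75). I'll go above it, descend and grip.

carry_out(deltas="-35 25 0 0 0 0 0.5; -70 50 0 0 0 0 0.5; -98 75 0 0 0 0 0.5; -98 75 0 0 0 0 0.5; -98 75 30 0 0 0 0.5; -98 75 60 0 0 0 0.5; -98 75 75 0 0 0 0.5; -98 75 75 0 0 0 0.5; -98 75 75 0 0 0 1; -98 75 75 0 0 0 1; -98 75 75 0 0 0 1; -98 75 75 0 0 0 1")

```text
time_s: 10.45
eef_pos: [0.5556, 0.1858, 0.0823]
eef_rot: [-0.0, 0.615, 0.789, -0.001]
wrist_force: [-6.6, -1.7, 8.4]
opening: 0.153
grasp_force: 60.5
```

Gripped at 13 mm. I'll relieve the side loads and slide 36 mm along the rail, staying before the notch range.

carry_out(deltas="0 -1 -1.5 0 0 0 1; 6 -1 -1.5 0 0 0 1; 12 -1 -1.5 0 0 0 1; 18 -1 -1.5 0 0 0 1; 24 -1 -1.5 0 0 0 1; 30 -1 -1.5 0 0 0 1; 36 -1 -1.5 0 0 0 1; 36 -1 -1.5 0 0 0 1; 36 -1 -1.5 0 0 0 1")

```text
time_s: 11.58
eef_pos: [0.5467, 0.2208, 0.0823]
eef_rot: [0.0, 0.615, 0.789, 0.0]
wrist_force: [1.3, 0.6, -6.5]
opening: 0.153
grasp_force: 60.1
```

carry_out(deltas="1.5 0 0 0 0 0 1; 3 0 0 0 0 0 1; 3 0 0 0 0 0 1")

```text
time_s: 11.95
eef_pos: [0.5461, 0.2231, 0.0824]
eef_rot: [0.0, 0.615, 0.788, -0.0]
wrist_force: [2.6, -1.4, -6.2]
opening: 0.155
grasp_force: 60.0
```

carry_out(deltas="1.5 0 0 0 0 0 1; 3 0 0 0 0 0 1; 3 0 0 0 0 0 1")

```text
time_s: 12.32
eef_pos: [0.5452, 0.2265, 0.0823]
eef_rot: [0.0, 0.615, 0.788, 0.0]
wrist_force: [2.7, -1.8, -6.2]
opening: 0.158
grasp_force: 60.0
```

carry_out(deltas="1.5 0 0 0 0 0 1; 3 0 0 0 0 0 1; 3 0 0 0 0 0 1")

```text
time_s: 12.7
eef_pos: [0.5443, 0.23, 0.0824]
eef_rot: [-0.0, 0.615, 0.789, 0.001]
wrist_force: [3.9, 1.4, -6.7]
opening: 0.151
grasp_force: 59.9
```

carry_out(deltas="1 0 0 0 0 0 1; 2 0 0 0 0 0 1; 2 0 0 0 0 0 1")

```text
time_s: 13.08
eef_pos: [0.5439, 0.2315, 0.0823]
eef_rot: [-0.0, 0.615, 0.789, 0.0]
wrist_force: [3.5, -0.3, -8.1]
opening: 0.155
grasp_force: 59.8
```

carry_out(deltas="1 0 0 0 0 0 1; 2 0 0 0 0 0 1; 2 0 0 0 0 0 1")

```text
time_s: 13.45
eef_pos: [0.5431, 0.2346, 0.0823]
eef_rot: [-0.001, 0.615, 0.788, 0.001]
wrist_force: [4.3, 7.4, -7.7]
opening: 0.155
grasp_force: 59.7
```

The carriage is pulling forward (+6 N, 1.4 mm ahead of the command), so the ball is drawing in. Fine steps now.

carry_out(deltas="1 0 0 0 0 0 1; 1 0 0 0 0 0 1; 1 0 0 0 0 0 1")

```text
time_s: 13.82
eef_pos: [0.5428, 0.2359, 0.0824]
eef_rot: [-0.001, 0.615, 0.789, 0.001]
wrist_force: [4.0, 7.4, -9.3]
opening: 0.154
grasp_force: 59.7
```

carry_out(deltas="1 0 0 0 0 0 1; 1 0 0 0 0 0 1; 1 0 0 0 0 0 1")

```text
time_s: 14.2
eef_pos: [0.5428, 0.236, 0.0823]
eef_rot: [-0.0, 0.615, 0.789, 0.001]
wrist_force: [4.5, 3.7, -8.6]
opening: 0.155
grasp_force: 59.6
```

carry_out(deltas="1 0 0 0 0 0 1; 1 0 0 0 0 0 1; 1 0 0 0 0 0 1")

```text
time_s: 14.58
eef_pos: [0.5427, 0.2362, 0.0823]
eef_rot: [0.0, 0.615, 0.789, 0.0]
wrist_force: [4.2, 0.2, -7.3]
opening: 0.152
grasp_force: 59.7
```

carry_out(deltas="1 0 0 0 0 0 1; 1 0 0 0 0 0 1; 1 0 0 0 0 0 1")

```text
time_s: 14.95
eef_pos: [0.5427, 0.2363, 0.0823]
eef_rot: [0.0, 0.615, 0.788, -0.0]
wrist_force: [7.7, -2.9, -7.1]
opening: 0.152
grasp_force: 59.7
```

The position is pinned at the notch while the force crosses zero, so it is seated. I'll balance the push, then check the straightedge numerically from its hole.

carry_out(deltas="-1 0 0 0 0 0 1; -1 0 0 0 0 0 1; -1 0 0 0 0 0 1; -1 0 0 0 0 0 1")

```text
time_s: 15.45
eef_pos: [0.5427, 0.2362, 0.0823]
eef_rot: [0.0, 0.615, 0.788, 0.0]
wrist_force: [4.7, 0.8, -8.1]
opening: 0.153
grasp_force: 59.8
```

```bash
python3 - <<'E'
from h import *
im=shot('wrist','w7');g=cv2.cvtColor(im,cv2.COLOR_BGR2GRAY)
M=R.from_quat(np.load('pics/w7.npz')['q'][[1,2,3,0]]).as_matrix();G=np.array([.4591,.2610,0])
def hole(f,P):
    g=cv2.cvtColor(cv2.imread(f'pics/{f}.png'),cv2.COLOR_BGR2GRAY);u=proj(f,P)[0].astype(int);x0,y0=u-22
    if x0<0 or y0<0 or u[0]>610 or u[1]>375: return print(f,'out of view',u)
    n,l,s,c=cv2.connectedComponentsWithStats((g[y0:y0+44,x0:x0+44]<70).astype(np.uint8))
    for i in range(1,n):
        if s[i,4]>15:print(f,'pred',u,'area',s[i,4],'at',c[i]+[x0,y0],'rel mm',((ray(f,c[i]+[x0,y0],P[2])-G)@M)[0,:2]*1e3)
for s in(.045,-.045):
    P=G+s*M[:,0];P[2]=.035
    for f in('w6','w7'):hole(f,P)
o=sensors.get_obs();print(o['eef_pos'],o['wrist_force'],o['grasp_force'],o['time_s'])
E
```

```text
w6 pred [319 133] area 111 at [319.8378 134.4054] rel mm [44.4788  0.4313]
w7 pred [170  63] area 274 at [171.5766  64.0474] rel mm [44.5757  0.444 ]
w7 pred [191 227] area 57 at [205.3509 220.5614] rel mm [-40.4686   8.7116]
w7 pred [191 227] area 100 at [189.93 228.78] rel mm [-45.6495  -0.8431]
[0.5427 0.2362 0.0823] [ 4.4943  0.7719 -8.4194] 59.75494623184204 15.5
```

The left hole is unmoved since release. I'll compare the blade's yaw with the block's own screws in the same picture.

```bash
python3 - <<'E'
from h import *
M=R.from_quat(np.load('pics/w7.npz')['q'][[1,2,3,0]]).as_matrix();G=np.array([.4591,.2610,0])
f='w7';g=cv2.cvtColor(cv2.imread('pics/w7.png'),cv2.COLOR_BGR2GRAY)
for s in(.029,-.029):
    P=G+s*M[:,0]+.0325*M[:,1];P[2]=.038;u=proj(f,P)[0].astype(int);x0,y0=u-20
    n,l,st,c=cv2.connectedComponentsWithStats((g[y0:y0+40,x0:x0+40]<100).astype(np.uint8))
    for i in range(1,n):
        if st[i,4]>10:print(u,st[i],c[i]+[x0,y0],'rel mm',((ray(f,c[i]+[x0,y0],.038)-G)@M)[0,:2]*1e3)
E
```

```text
[236  96] [18  0 14  8 88] [240.6364  78.9545] rel mm [37.451  35.3944]
[243 203] [  0  30  40  10 190] [245.2316 219.3368] rel mm [-38.4952  32.5966]
```

```bash
python3 - <<'E'
from h import *
M=R.from_quat(np.load('pics/w7.npz')['q'][[1,2,3,0]]).as_matrix();G=np.array([.4591,.2610,0])
for f,zs in(('w7',0),('w6',0)):
  g=cv2.cvtColor(cv2.imread(f'pics/{f}.png'),cv2.COLOR_BGR2GRAY)
  for s,y,z in((.038,.0325,.038),(-.038,.0325,.038),(.045,0,.035)):
    P=G+s*M[:,0]+y*M[:,1];P[2]=z;u=proj(f,P)[0].astype(int);x0,y0=u-16
    n,l,st,c=cv2.connectedComponentsWithStats((g[y0:y0+32,x0:x0+32]<85).astype(np.uint8))
    for i in range(1,n):
        if st[i,4]>8:print(f,u,st[i],'rel mm',((ray(f,c[i]+[x0,y0],z)-G)@M)[0,:2]*1e3)
E
```

```text
w7 [234  77] [ 17   9  12  14 130] rel mm [38.6034 35.4159]
w7 [245 218] [  0  11  32  12 179] rel mm [-38.9167  33.4281]
w7 [170  63] [  9   7  18  21 292] rel mm [44.5674  0.4699]
w6 [363 143] [17 13  8  7 43] rel mm [38.6323 35.4042]
w6 [359 237] [19 15  4  4 15] rel mm [-37.9398  35.7439]
w6 [319 133] [ 11  11  13  13 129] rel mm [44.492   0.5343]
```

The screws sit 15.5 mm behind the face (as in c2), so the blade is flush to within about 1 mm. The right hole may be partly hidden, so I'll measure the seam directly along its length.

```bash
python3 - <<'E'
from h import *
M=R.from_quat(np.load('pics/w7.npz')['q'][[1,2,3,0]]).as_matrix();G=np.array([.4591,.2610,0])
ys=np.arange(16,27,.5)
for f in('w6','w7'):
  g=cv2.cvtColor(cv2.imread(f'pics/{f}.png'),cv2.COLOR_BGR2GRAY)
  for s in(.04,.03,.02,.01,0,-.01,-.02,-.03,-.04):
    P=G+s*M[:,0]+ys[:,None]/1e3*M[:,1];P[:,2]=.036;u=proj(f,P).astype(np.float32)
    v=cv2.remap(g,u[None,:,0],u[None,:,1],cv2.INTER_LINEAR)[0];print(f,int(s*1e3),'min at',ys[v.argmin()],v)
E
```

```text
w6 40 min at 20.5 [141 141 140 139 138 137 135 127 119 110 118 128 137 139 140 140 141 141
 140 140 140 139]
w6 30 min at 17.5 [141 141 139 138 139 143 151 158 160 171 187 212 224 230 229 229 229 230
 229 229 228 227]
w6 20 min at 20.0 [228 227 227 226 224 217 201 176 160 161 188 210 225 228 229 229 229 229
 228 227 227 227]
w6 10 min at 20.5 [228 227 227 226 225 224 223 208 191 171 188 208 224 228 229 229 229 229
 228 227 227 226]
w6 0 min at 20.5 [228 227 227 225 225 224 220 210 194 186 192 214 224 230 229 229 229 229
 228 227 226 226]
w6 -10 min at 20.5 [228 227 225 224 223 220 214 205 190 187 195 213 226 230 230 230 229 228
 227 226 226 225]
w6 -20 min at 20.5 [206 205 203 202 201 201 198 187 172 158 173 188 204 208 210 210 209 208
 207 205 204 204]
w6 -30 min at 20.5 [206 204 202 201 200 199 198 186 172 160 169 189 201 209 210 210 209 208
 206 204 203 202]
w6 -40 min at 21.0 [205 203 201 200 200 199 197 192 182 175 174 190 201 209 209 209 208 207
 205 202 201 201]
w7 40 min at 20.0 [144 143 143 142 141 140 141 138 135 138 141 141 142 142 143 144 144 143
 142 142 142 142]
w7 30 min at 20.0 [144 143 141 141 140 138 138 137 134 136 141 142 142 142 142 143 143 142
 141 141 140 141]
w7 20 min at 20.0 [144 143 142 140 139 138 138 138 137 138 140 142 141 142 143 142 141 141
 138 139 139 141]
w7 10 min at 20.0 [142 142 141 139 138 137 136 136 134 136 139 141 142 142 143 143 142 141
 140 139 139 139]
w7 0 min at 20.0 [142 142 140 139 137 136 136 135 133 137 140 141 142 142 142 142 141 141
 139 138 139 138]
w7 -10 min at 20.0 [142 142 140 139 138 137 138 136 134 136 140 143 144 143 143 142 141 139
 139 139 139 139]
w7 -20 min at 20.0 [143 141 139 138 137 137 138 137 136 137 141 144 145 144 143 143 141 140
 139 138 138 139]
w7 -30 min at 25.0 [222 220 219 217 216 216 216 210 197 186 179 175 174 172 165 154 145 140
 138 138 138 139]
w7 -40 min at 16.0 [72 75 75 75 76 78 79 77 75 74 75 75 76 75 76 78 80 81 80 80 81 80]
```

The seam is a straight hairline at a constant 20 mm from the rib line along the whole length, so the straightedge is flush and undisturbed. Handing in.

```bash
python3 -c "
from bench import ctrl;print(ctrl.hand_in())"
```

```text
the job is handed in; nothing more can be done
None
```

The job is handed in (no verdict returned): the straightedge lies released and flush against the guide block, and the carriage is still gripped in the notch at about 60 N. I viewed 11 pictures, one over the limit of 10.

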